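Index the riveting slide and clamp it

TASK

Bring the loose aluminium carriage along its rail to the riveting stake, until it drops into the click detent there and its index line meets the mark on the rail. Only then tighten its black square clamp knob clockwise, taking new grips on it as needed, until it comes firmly up against its stop, but do not force it past that, so that the carriage stays clamped in the detent. Leave the tools and brassware lying around it where they are.

Things in the scene. Friction and masses are not known exactly. Their poses are not given: they have to be found in the camera images.
- rail: The slide, fixed to the bench: dark steel base 130 x 460 x 12, on it a steel rail 56 wide, top 36 above the bench, end stops 48 high. Origin on the bench under its middle; y along the rail towards the stake's end, x across it, away from the robot, z up.
- station (a point): The work station on the rail's centre line, at bench height, y = +70 from the rail's origin: the carriage's middle belongs over it. A 12 wide steel mark stands on the base 58 to its robot side; the riveting stake (base 60 x 50 x 30, round horn 69 high) stands 63 to 123 to its far side.
- carriage_mid (a point): Middle of the carriage, on its top face, 64 above the bench. The aluminium carriage is 92 across, 150 along the rail, from 18 up to 64. Its half towards the stake's end carries a brass rosette 58 across, 40 from the middle, up to 11 high; the other half the clamp knob, 35 from the middle. Draw it by the knob or push its end.
- carriage (a joint): Travel of the carriage along the rail's y, in m: 0 in the station's detent, negative short of it, at most +0.045 beyond it. About 3 N of friction while the clamp is loose; about 10 N takes it over the lip of the detent, met some 8 to 15 mm before 0 (and again after it); within 6 mm of 0 it is drawn to 0 when let go.
- knob_grip (a point): On the clamp knob's axis at the height for a grip (TCP here, tool pointing down), 98 above the bench. The knob is a black block 34 x 34 square, from 76 to 104 above the bench, over a round steel hub 48 across (64 to 76). This point's x and y axes stand square to the two pairs of flats and turn with the knob; z is up.
- knob (a joint): Turn of the clamp knob, rad: 0 fully slack at its anticlockwise end, growing clockwise seen from above. It turns at about 0.25 N m and stays where it is left. The clockwise stop, where the clamp bites, shifts with wear (somewhere in 2.1 to 2.95 rad), so it has to be felt: within 0.1 rad the torque rises by 0.3 N m or more; over 1 N m strains it.
- shoe: The clamp shoe, a 24 x 30 x 12 steel pad hidden inside the carriage under the knob, lowered 8 mm per rad by it; origin under its centre. It touches nothing until the clamp bites, and cannot be reached.
- hammer: Bystander, to be left alone: hammer, 250 long with a wooden handle, lying on the bench.
- screwdriver: Bystander, to be left alone: wooden-handled screwdriver, 190 long, lying on the bench.
- ring_a: Bystander, to be left alone: loose brass pull ring, 52 across and 7 high, lying flat.
- ring_b: Bystander, to be left alone: another brass pull ring, 52 across and 7 high, lying flat.
- block: Bystander, to be left alone: steel bench block 70 x 90 x 45 high.
- jar: Bystander, to be left alone: small amber jar of pins, 52 across, 60 high.
- backplate: Bystander, to be left alone: brass back plate 50 x 110 x 5 lying flat.

How it is judged:
On the way:
1. The carriage rests in the station's detent (within 3 mm) while the clamp has not yet bitten (value of joint carriage between -0.003 and 0.003 m and contact force between shoe and anything else below 1 N), for 0.2 s.
At the end, for the whole second after the job is handed in: The carriage is still in the station's detent, within 3 mm, and the knob has been turned clockwise firmly against its stop, so that the clamp shoe presses with more than 10 N after the knob is let go (it keeps up to about 30 N); nothing is moving (value of joint carriage between -0.003 and 0.003 m and contact force between shoe and anything else above 10 N and velocity of joint carriage between -0.01 and 0.01 m/s and velocity of joint knob between -0.05 and 0.05 rad/s); the robot touches nothing.
It fails at once if The clamp is strained: the knob is forced past its stop with more than about 1.2 N m (shoe over 120 N) (contact force between shoe and anything else above 120 N).
It fails at once if A tool or piece of brassware on the bench is shoved more than 30 mm (distance of any of hammer, screwdriver, ring_a, ring_b, block, jar, backplate from where it was at the start of the episode above 0.03 m).
It also fails if it takes over 51 s, if anything falls off the work surface, if the arm or the gripper's body presses on something with over 40 N, if the wrist force passes 120 N, or if a joint passes its speed limit or range.

ROBOT

A 7-joint arm with a two-finger parallel gripper is mounted at the origin on the work surface. World frame = base frame: x ahead of the robot, y to its left, z up, the work surface at z = 0. Lengths are in m, angles in rad, forces in N, time in s.
With the tool pointing down it reaches from about 0.4 to 0.75 m from the base axis. Payload 19.5 kg.
Tool frame: the origin (TCP) lies between the finger pads, 19 mm behind the fingertips; this is the grasp point; z points along the fingers, y is the line along which they close (so a half turn about z gives the same grasp; the last joint's range is limited). The gripper opens to 85 mm and grips with 20 to 120 N. Pads are 22 mm wide; open, the fingers measure 114 mm over their backs; the gripper's body (76 mm by 85 mm) begins 54 mm behind the grasp point. The pads swing forward as they close: fully open they stand 13 mm farther back than shut.
Start: joints at [1.108, 0.707, -0.028, 1.485, 0.022, 0.951, -0.075], TCP at [0.235, -0.525, 0.25] pointing down, gripper open.
Joint ranges: [-2.71, 2.71], [-0.32, 2.16], [-1.57, 1.52], [0, 2.45], [-1.46, 4.6], [0, 2.02], [-2.83, 2.83]. Speed limits (rad/s): [1.89, 1.89, 2.57, 2.57, 3.01, 3.01, 3.01].

INTERFACE

Orientations are given as [roll, pitch, yaw] about the fixed x, y, z axes, in that order (R = Rz(yaw) Ry(pitch) Rx(roll)).
In Python, from workcell import bot gives the robot as it stands. The module is installed in compiled form; this text tells all that it offers.
- The arm moves only by the tool move_arm, never from a script. Its argument "rows" is a list of rows, each a list of 5 numbers: the opening, from 0 (shut) to 1 (fully open), then the shift along the tool's x, y, z in cm, then the turn about the tool's z in degrees. A call has 1 to 8 rows; each row shifts and turns the commanded pose from where the row before left it, along the tool's axes as they then stand; what a row does not reach is not made up. A row lasts 1/10 s, in which the tool goes at most 50 mm and 8.59 degrees, less where a joint would pass 70% of its speed; a pose out of reach is approached as far as the arm can. A call with a gripper value outside its range is refused whole. The fingers move at their own pace and stop on an object; "squeeze" is the grip in N (left out, the last holds). Time passes only in rows, so rows that do not move let the fingers close. It gives the time, the measured TCP pose, the force, the opening and the grip force at its end, in the units of the state.
- bot.observe(): the state, without advancing time (a new reading comes with each control period).
- bot.snapshot(name): name is "scene" or "top" or "wrist"; returns (picture, depth): 384x512x3 uint8, red, green, blue; 384x512 float32, m along the optical axis (not along the pixel's ray), 0 where there is no reading.
- bot.get_calibration(name): a dict with "vertical_fov" (degrees; the focal length in pixels is half the picture's height over the tangent of half this angle, whatever the lens; pixels are square), "cx", "cy" (the principal point, pixels), "D" ([k1, k2, p1, p2, k3] as OpenCV has them; the pictures are not rectified), "rvec" (rotation vector, rad) and "tvec" (3), from world to camera coordinates, as OpenCV has them; the wrist camera has in their place "hand_eye" (4x4, takes a point from camera to tool coordinates, whose origin is the TCP and whose axes are the flange's). Camera axes: x right, y down, z forward; pixel columns grow to the right and rows downward; lengths in m; the calibration is good to about 2 mm. A picture is of the moment at which its call begins: read the wrist's pose just before it. get_calibration takes no time and is no camera call.
- bot.sign_off(): hands the job in; it is judged then, once.
Trained networks look in the newest picture that a camera, given by its name, has taken for a name from the list of things; names that differ only in an ending like _2 or _b are one class to them, and where a whole thing is asked for, a point or a joint stands for the part that bears it (a point fixed in the world has none). Each returns a list of dicts, best first, with "score" (0 to 1); they miss things now and then, are a little off and sometimes report something else, mostly with a low value. They report only what shows in the picture. A call takes as long as a camera call.
- bot.outline_of(camera, label): "mask" (384x512 bool, what is visible of it) and "extent" ([centre column, centre row, width, height] in pixels, round what is visible of it).
- bot.spot_point(camera, label): "xy" ([column, row] in pixels: a listed point, or the origin of a listed thing).
The state is a dict: "t": time; "joint_pos": joint angles; "joint_vel": joint speeds; "tau": joint torques, N m; "ee_pos": TCP position; "tcp_rot": TCP orientation; "contact_force": force on the tool from outside, world axes, zero at the start; "wrist_torque": the same for the moment, N m; "width": finger opening in m; "grasp_force": force on a finger pad.
Only numpy, scipy, OpenCV 4.12 (cv2) and the standard library are available. Lean on these libraries where they do the work, as an engineer would, in place of code of your own. Each camera call takes 0.05 s, during which the arm holds its last target. There are 200 camera calls.

## Working session

There is one attempt and no reset: what is moved stays moved. The work goes in short steps, Python scripts to look and compute and a tool call to move; the robot and the scene stay as the last step left them, time stands still between calls to the robot, and variables do not carry over. Pictures are saved under pics/ and viewed, at most 10 in all, crops included, and the job is handed in when it is done.

Besides the shell and the picture viewer there is one more tool, called after "Request:" by a JSON object that holds its "method" and its "body", one argument or row to a line. move_arm: Moves the arm, as the interface text tells. Its arguments: {"type":"object","properties":{"rows":{"type":"array"},"squeeze":{"type":"number"}},"required":["rows"]}

```bash
mkdir -p pics
cat > h.py <<'E'
import numpy as np, cv2
from workcell import bot
from scipy.spatial.transform import Rotation as R
def cam(name):
    c=bot.get_calibration(name); f=192/np.tan(np.radians(c['vertical_fov'])/2)
    K=np.array([[f,0,c['cx']],[0,f,c['cy']],[0,0,1]]); D=np.array(c['D'])
    if 'hand_eye' in c:
        s=bot.observe(); T=np.eye(4); T[:3,:3]=R.from_euler('xyz',s['tcp_rot']).as_matrix(); T[:3,3]=s['ee_pos']
        T=T@np.array(c['hand_eye'])
    else:
        T=np.eye(4); Rm=cv2.Rodrigues(np.array(c['rvec'],float))[0]; T[:3,:3]=Rm.T; T[:3,3]=-Rm.T@np.array(c['tvec']).ravel()
    return K,D,T
def ray(C,xy):
    K,D,T=C; u=cv2.undistortPoints(np.array([[xy]],float),K,D)[0,0]
    return T[:3,3],T[:3,:3]@np.array([u[0],u[1],1])
def at_z(C,xy,z):
    o,d=ray(C,xy); return o+d*(z-o[2])/d[2]
def at_depth(C,xy,dep):
    o,d=ray(C,xy); return o+d*dep
def tri(rays):
    A=0;b=0
    for o,d in rays:
        d=d/np.linalg.norm(d);P=np.eye(3)-np.outer(d,d);A=A+P;b=b+P@o
    return np.linalg.solve(A,b)
E
cat > a.py <<'E'
from h import *
np.set_printoptions(precision=4,suppress=True)
s=bot.observe();print(s['t'],s['ee_pos'],s['tcp_rot'],s['contact_force'],s['width'])
ims=[];rs={}
for n in ['scene','top']:
    C=cam(n);p,d=bot.snapshot(n);ims.append(p)
    for l in ['knob_grip','carriage_mid','station','rail']:
        for q in bot.spot_point(n,l)[:1]:
            x=q['xy'];dd=d[int(x[1]),int(x[0])];print(n,l,x,q['score'],at_depth(C,x,dd));rs.setdefault(l,[]).append(ray(C,x))
for l in rs:
    if len(rs[l])>1:print(l,tri(rs[l]))
cv2.imwrite('pics/1.png',cv2.cvtColor(ims[0],cv2.COLOR_RGB2BGR));cv2.imwrite('pics/2.png',cv2.cvtColor(ims[1],cv2.COLOR_RGB2BGR))
E
python3 a.py
```

```text
0.0 [ 0.2348 -0.5246  0.2495] [-3.1405  0.      0.4208] [ 0.3263 -0.711  -0.3489] 0.08566086475566717
scene carriage_mid [325.9, 199.8] 0.73 [0.537  0.3005 0.0003]
scene station [254.6, 208.0] 0.63 [0.5701 0.0653 0.0276]
scene rail [232.6, 208.3] 0.61 [ 0.5902 -0.0034  0.0575]
top knob_grip [301.9, 207.9] 0.63 [ 0.5389 -0.06    0.1057]
top carriage_mid [285.9, 207.7] 0.6 [ 0.5439 -0.0259  0.067 ]
top station [247.6, 213.7] 0.96 [0.5322 0.0654 0.04  ]
top rail [277.8, 211.8] 0.64 [ 0.5332 -0.0064  0.075 ]
carriage_mid [0.5935 0.1162 0.1302]
station [ 0.5376  0.0685 -0.0094]
rail [ 0.5416 -0.0047  0.003 ]
```

View pics/1.png

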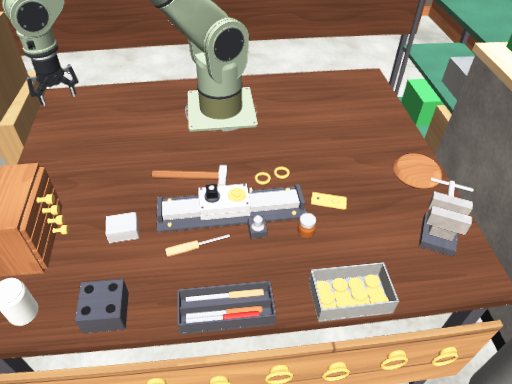

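View pics/2.png

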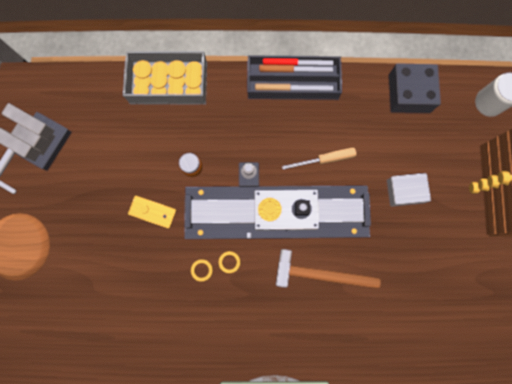

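The scene view shows the carriage at about (225,200). In the top view the knob is at (302,209), the rosette at (270,209) and the stake at (249,172), and the rail runs nearly along world y. I'll move above the knob for a close look.

Request:
{"method": "move_arm", "body": {
  "rows": [
    [1,4,-2.6,0,0],
    [1,4,-2.6,0,0],
    [1,4,-2.6,0,0],
    [1,4,-2.6,0,0],
    [1,4,-2.6,0,0],
    [1,4,-2.6,0,0],
    [1,4,-2.6,0,0],
    [1,4,-2.6,0,0]
  ]
}}

```text
t: 1.3
ee_pos: [0.4428, -0.2025, 0.2502]
tcp_rot: [3.141, -0.0, 0.421]
contact_force: [0.9, -1.9, -0.1]
width: 0.0855
grasp_force: 0.0
```

Request:
{"method": "move_arm", "body": {
  "rows": [
    [1,4,-2.6,0,0],
    [1,4,-2.6,0,0],
    [1,4,-2.6,0,0],
    [1,2.5,-1.5,0,0],
    [1,0,0,0,-8],
    [1,0,0,0,-8],
    [1,0,0,0,-8],
    [1,0,0,0,-8]
  ]
}}

```text
t: 2.1
ee_pos: [0.5364, -0.06, 0.25]
tcp_rot: [3.142, -0.0, 0.985]
contact_force: [-0.5, -1.0, -0.3]
width: 0.0851
grasp_force: 0.0
```

Request:
{"method": "move_arm", "body": {
  "rows": [
    [1,0,0,0,-8],
    [1,0,0,0,-8],
    [1,0,0,0,-8],
    [1,0,0,0,-3],
    [1,0,0,0,0]
  ]
}}

```text
t: 2.6
ee_pos: [0.5363, -0.0603, 0.25]
tcp_rot: [-3.141, -0.0, 1.451]
contact_force: [0.1, 0.3, 0.2]
width: 0.0854
grasp_force: 0.0
```

```bash
cat > b.py <<'E'
import sys
from h import *
np.set_printoptions(precision=4,suppress=True)
def look(tag):
    s=bot.observe();print(s['t'],s['ee_pos'],s['tcp_rot'],'j7',s['joint_pos'][6])
    C=cam('wrist');p,d=bot.snapshot('wrist')
    for l in ['knob_grip','carriage_mid','station','rail']:
        for q in bot.spot_point('wrist',l)[:1]:
            x=q['xy'];print(l,x,q['score'],at_depth(C,x,d[int(x[1]),int(x[0])]))
    cv2.imwrite(f'pics/{tag}.png',cv2.cvtColor(p,cv2.COLOR_RGB2BGR))
    np.savez(f'{tag}.npz',d=d,K=C[0],D=C[1],T=C[2])
if __name__=='__main__': look(sys.argv[1])
E
python3 b.py 3
```

```text
2.6 [ 0.5363 -0.0603  0.25  ] [-3.1415 -0.0002  1.451 ] j7 -0.2534295574593682
knob_grip [250.0, 184.7] 0.9 [ 0.5393 -0.0595  0.106 ]
carriage_mid [248.4, 142.2] 0.81 [ 0.542  -0.0261  0.0634]
station [251.9, 183.6] 0.47 [0.5445 0.0097 0.3733]
rail [245.1, 118.6] 0.83 [ 0.5416 -0.0023  0.0672]
```

View pics/3.png

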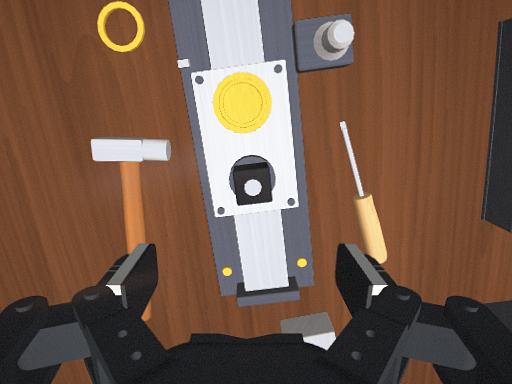

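The wrist view shows the knob at (252,182), nearly square with the carriage, the rosette at (243,101), the station mark at (183,63) and the stake at (325,42). I'll fit its geometry from the depth.

```bash
cat > c.py <<'E'
import sys
from h import *
np.set_printoptions(precision=4,suppress=True)
def fit(tag):
    z=np.load(tag+'.npz');im=cv2.imread(f'pics/{tag}.png').astype(int)
    d,K,D,T=z['d'],z['K'],z['D'],z['T']
    g=np.dstack(np.meshgrid(np.arange(512),np.arange(384))).reshape(-1,1,2).astype(float)
    u=cv2.undistortPoints(g,K,D)[:,0]; u=np.c_[u,np.ones(len(u))]
    P=(u*d.reshape(-1,1))@T[:3,:3].T+T[:3,3]; P=P.reshape(384,512,3)
    def rect(m,name):
        m=m.astype(np.uint8);m=cv2.morphologyEx(m,cv2.MORPH_OPEN,np.ones((3,3)))
        n,L,st,_=cv2.connectedComponentsWithStats(m)
        for k in sorted(range(1,n),key=lambda k:-st[k,4])[:1]:
            Q=P[L==k];r=cv2.minAreaRect((Q[:,:2]*1000).astype(np.float32))
            print(name,'c',np.round(r[0],1),'size',np.round(r[1],1),'ang',round(r[2],1),'z',round(np.median(Q[:,2])*1000,1),'n',len(Q))
    Z=P[...,2]; near=(abs(P[...,0]-.54)<.08)
    cut=np.zeros((384,512),bool);cut[:240]=1
    rect((Z>.098)&(Z<.112)&near&cut,'knob')
    rect((Z>.055)&(Z<.072)&near&cut,'carriage+')
    rect((Z>.030)&(Z<.042)&near,'railtop')
    rect((Z>.006)&(Z<.018)&near,'base')
    mk=(im.min(2)>150)&(np.arange(512)[None]<205)&(np.arange(512)[None]>165)&(np.arange(384)[:,None]<85)&(np.arange(384)[:,None]>45)&(Z<.05)
    rect(mk,'mark?')
fit(sys.argv[1])
E
python3 c.py 3
```

```text
knob c [541.3 -62.2] size [34.  34.1] ang 0.1 z 103.4 n 1314
carriage+ c [539.7 -27.3] size [ 95.  149.9] ang 0.6 z 63.7 n 10990
railtop c [ 543.9 -165.2] size [107.5  79. ] ang 90.0 z 35.3 n 3746
base c [493.5 -54.7] size [ 35.1 366.4] ang 0.8 z 11.4 n 5435
mark? c [481.8  62.6] size [11.4  9. ] ang 1.9 z 23.3 n 90
```

Request:
{"method": "move_arm", "body": {
  "rows": [
    [1,0,0,1,-8],
    [1,0,0,1,-8],
    [1,0,0,1,-8],
    [1,0,0,1,-8],
    [1,0,0,1,-8],
    [1,0,0,1,-8],
    [1,0,0,1,-8],
    [1,0,0,1,-8]
  ]
}}

```text
t: 3.65
ee_pos: [0.5364, -0.0601, 0.1696]
tcp_rot: [3.142, 0.0, 2.572]
contact_force: [1.0, 0.4, -0.1]
width: 0.0854
grasp_force: 0.0
```

Request:
{"method": "move_arm", "body": {
  "rows": [
    [1,0,0,1,-8],
    [1,0,0,1,-8],
    [1,0,0,1,-8],
    [1,0,0,1,-8.5],
    [1,-0.5,-0.2,0,0],
    [1,0,0,0,0]
  ]
}}

```text
t: 4.25
ee_pos: [0.5419, -0.0624, 0.1301]
tcp_rot: [3.141, 0.0, 3.129]
contact_force: [0.2, 0.0, 0.2]
width: 0.0856
grasp_force: 0.0
```

```bash
python3 b.py 4; python3 c.py 4
```

```text
4.25 [ 0.5419 -0.0624  0.1301] [3.1414 0.0002 3.1294] j7 0.941331583622916
knob_grip [246.8, 238.1] 0.91 [ 0.5376 -0.0625  0.1069]
carriage_mid [300.8, 211.3] 0.67 [ 0.5384 -0.0266  0.064 ]
rail [313.9, 189.7] 0.73 [ 0.524  -0.0184  0.0629]
knob c [532.2 -62.4] size [33.9 16.8] ang 89.7 z 103.3 n 1898
carriage+ c [525.7 -27.8] size [150.9  67.5] ang 89.1 z 63.6 n 17271
railtop c [ 538.1 -163.8] size [ 79.6 115.2] ang 5.0 z 35.3 n 10654
base c [494.5 -41.2] size [ 37.8 393.4] ang 0.6 z 11.4 n 17497
```

View pics/4.png

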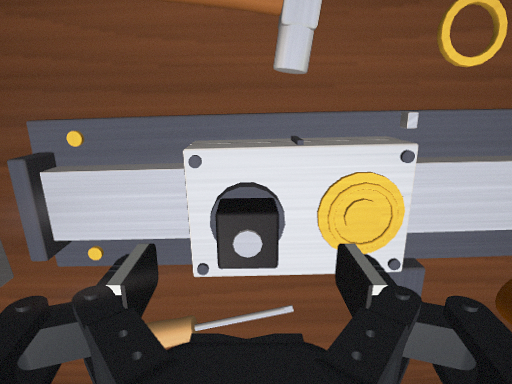

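In this view the knob sits at (247,232), centred between the fingers. The index line is at (297,139) and the mark at (411,118). Next I'll descend and grip.

Request:
{"method": "move_arm", "body": {
  "rows": [
    [1,0,0,1.6,0],
    [1,0,0,1.6,0],
    [1,0,0,0,0],
    [0,0,0,0,0],
    [0,0,0,0,0],
    [0,0,0,0,0],
    [0,0,0,0,0],
    [0,0,0,0,0]
  ],
  "squeeze": 60
}}

```text
t: 5.3
ee_pos: [0.5415, -0.0622, 0.0987]
tcp_rot: [-3.141, 0.001, 3.135]
contact_force: [-1.9, -0.9, 10.5]
width: 0.0329
grasp_force: 58.6
```

Request:
{"method": "move_arm", "body": {
  "rows": [
    [0,0,0.5,-0.1,0],
    [0,0,1,0,0],
    [0,0,1.5,0,0],
    [0,0,1.5,0,0],
    [0,0,1.5,0,0],
    [0,0,1,0,0],
    [0,0,0,0,0]
  ]
}}

```text
t: 6.0
ee_pos: [0.5408, 0.0101, 0.0989]
tcp_rot: [3.141, -0.002, 3.137]
contact_force: [-8.0, 3.0, -1.3]
width: 0.033
grasp_force: 63.7
```

Request:
{"method": "move_arm", "body": {
  "rows": [
    [0,0.1,0.3,0,0],
    [0,0,0.2,0,0],
    [0,0,0,0,0]
  ]
}}

```text
t: 6.3
ee_pos: [0.5406, 0.0133, 0.0989]
tcp_rot: [3.141, -0.001, 3.135]
contact_force: [-1.3, -0.1, -6.3]
width: 0.0327
grasp_force: 63.2
```

Request:
{"method": "move_arm", "body": {
  "rows": [
    [0,0,0.3,0,0],
    [0,0,0.2,0,0],
    [0,0,0,0,0]
  ]
}}

```text
t: 6.6
ee_pos: [0.5406, 0.0151, 0.0989]
tcp_rot: [-3.137, -0.001, 3.133]
contact_force: [-2.3, -17.3, -0.9]
width: 0.0329
grasp_force: 63.9
```

Request:
{"method": "move_arm", "body": {
  "rows": [
    [0,0,0.2,0,0],
    [0,0,0.2,0,0],
    [0,0,0,0,0]
  ]
}}

```text
t: 6.9
ee_pos: [0.5406, 0.0209, 0.0989]
tcp_rot: [-3.14, -0.001, 3.134]
contact_force: [-3.7, -2.7, -5.2]
width: 0.0328
grasp_force: 63.3
```

```bash
python3 b.py 5; python3 c.py 5|head -2; python3 -c "
import cv2;i=cv2.imread('pics/5.png');cv2.imwrite('pics/5c.png',cv2.resize(i[90:190,200:420],None,fx=3.5,fy=3.5,interpolation=cv2.INTER_CUBIC))"
```

```text
6.9 [0.5406 0.0209 0.0989] [-3.14   -0.001   3.1337] j7 0.7563862408751314
knob_grip [243.9, 266.1] 0.67 [0.5351 0.0195 0.1068]
carriage_mid [307.9, 231.3] 0.9 [0.5384 0.0556 0.0623]
rail [211.5, 202.5] 0.59 [0.5203 0.0014 0.0633]
knob c [523.8  20.4] size [ 2.4 33.7] ang 0.7 z 101.5 n 498
carriage+ c [517.  55.] size [150.5  52.5] ang 89.5 z 63.6 n 20119
```

View pics/5c.png

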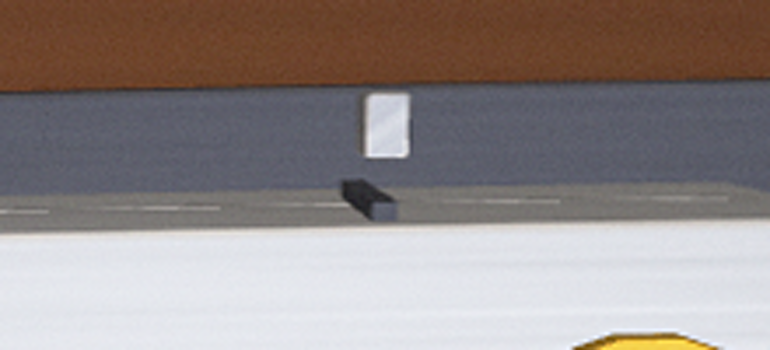

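The carriage has jumped the first lip: the force peaked at 17 N, then dropped. The crop shows the index line end at about x=370 and the mark centre at x=387, so it isn't quite aligned yet. I'll measure the gap.

Run:
```python
from h import *
z=np.load('5.npz');C=(z['K'],z['D'],z['T'])
for c in [(365,95),(408,95),(408,155),(365,155),(387,125),(380,211),(387,205),(370,200),(345,187)]:
    x=(200+c[0]/3.5,90+c[1]/3.5);print(c,np.round(at_depth(C,x,z['d'][int(x[1]),int(x[0])])*1000,1))
s=bot.observe();print(s['contact_force'])
```

```text
(365, 95) [476.6  58.7  19.3]
(408, 95) [476.5  65.9  23. ]
(408, 155) [487.3  66.3  23.7]
(365, 155) [487.5  58.9  20.6]
(387, 125) [481.8  62.2  23.5]
(380, 211) [492.6  54.4  58.9]
(387, 205) [491.5  55.2  60.1]
(370, 200) [491.2  53.3  56.6]
(345, 187) [492.   53.4  32.7]
[-5.25604234 -1.409728   -4.20005814]
```

Request:
{"method": "move_arm", "body": {
  "rows": [
    [0,0,0.3,0,0],
    [0,0,0.2,0,0],
    [0,0,0.2,0,0],
    [0,0,0,0,0]
  ]
}}

```text
t: 7.55
ee_pos: [0.5405, 0.0285, 0.0989]
tcp_rot: [-3.141, -0.001, 3.135]
contact_force: [-5.2, -5.3, -3.7]
width: 0.0331
grasp_force: 63.5
```

Request:
{"method": "move_arm", "body": {
  "rows": [
    [1,0,0,0,0],
    [1,0,0,0,0],
    [1,0,0,0,0],
    [1,0,0,0,0],
    [1,0,0,0,0]
  ]
}}

```text
t: 8.05
ee_pos: [0.5411, 0.029, 0.0991]
tcp_rot: [3.141, 0.0, 3.135]
contact_force: [0.0, -0.0, -0.3]
width: 0.0854
grasp_force: 0.0
```

```bash
python3 b.py 6; python3 c.py 6|head -2; python3 -c "
import cv2;i=cv2.imread('pics/6.png');cv2.imwrite('pics/6c.png',cv2.resize(i[90:290,170:420],None,fx=3,fy=3,interpolation=cv2.INTER_CUBIC))"
```

```text
8.05 [0.5411 0.029  0.0991] [3.1413 0.0003 3.1348] j7 0.7457149724365865
knob_grip [248.0, 262.4] 0.59 [0.5343 0.0293 0.1061]
carriage_mid [309.7, 230.7] 0.9 [0.5384 0.0647 0.063 ]
rail [200.8, 199.8] 0.95 [0.5192 0.0038 0.0638]
knob c [523.9  28.2] size [33.3  2.8] ang 89.0 z 101.9 n 596
carriage+ c [517.2  62.6] size [150.5  53.2] ang 89.5 z 63.6 n 20348
```

View pics/6c.png

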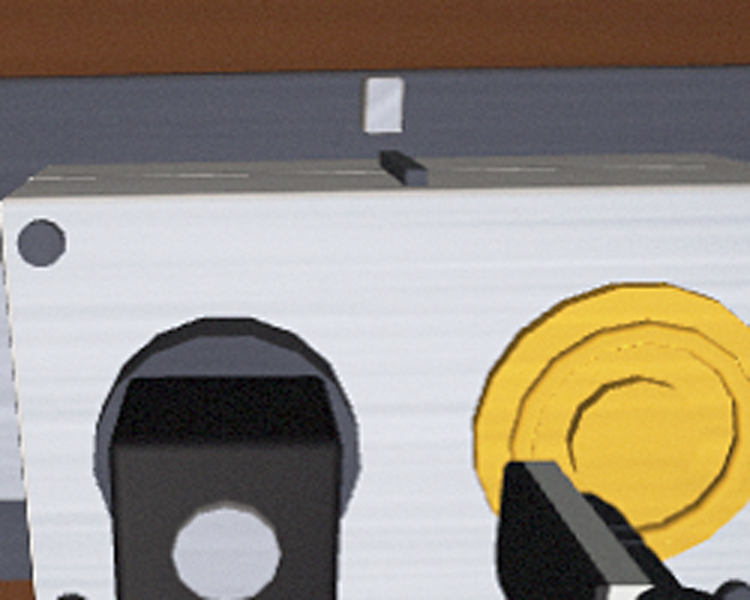

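The line's foot (385,155 in the crop) now sits under the mark centre (384,105), and the carriage centre at y=62.6 matches the mark, so it is in the detent and let go. I'll regrip the knob and start turning.

Request:
{"method": "move_arm", "body": {
  "rows": [
    [1,0.1,-0.05,0,0],
    [0,0,0,0,0],
    [0,0,0,0,0],
    [0,0,0,0,0],
    [0,0,0,0,0],
    [0,0,0,0,0]
  ],
  "squeeze": 80
}}

```text
t: 8.9
ee_pos: [0.54, 0.0284, 0.0993]
tcp_rot: [-3.142, 0.0, 3.135]
contact_force: [-1.7, 0.1, 7.7]
width: 0.0327
grasp_force: 78.8
```

```bash
cat > s.py <<'E'
from h import *
np.set_printoptions(precision=3,suppress=True)
s=bot.observe();print(s['t'],np.array(s['ee_pos']),'yaw',np.degrees(s['tcp_rot'][2]),'F',np.array(s['contact_force']),'M',np.array(s['wrist_torque']),'j7',s['joint_pos'][6])
E
python3 s.py
```

```text
8.9 [0.54  0.028 0.099] yaw 179.62242069427606 F [-1.738  0.067  7.666] M [-0.091  0.42   0.184] j7 0.7444499366737796
```

Request:
{"method": "move_arm", "body": {
  "rows": [
    [0,0,0,0,4],
    [0,0,0,0,4],
    [0,0,0,0,4],
    [0,0,0,0,4]
  ]
}}

```text
t: 9.3
ee_pos: [0.54, 0.0286, 0.0993]
tcp_rot: [3.141, 0.0, 2.853]
contact_force: [-1.2, 0.6, 6.8]
width: 0.0323
grasp_force: 78.8
```

```bash
python3 s.py
```

```text
9.3 [0.54  0.029 0.099] yaw 163.47231113457596 F [-1.153  0.554  6.824] M [0.111 0.426 0.252] j7 0.527856136427408
```

Request:
{"method": "move_arm", "body": {
  "rows": [
    [0,0,0,0,5],
    [0,0,0,0,5],
    [0,0,0,0,5],
    [0,0,0,0,5]
  ]
}}

```text
t: 9.7
ee_pos: [0.5401, 0.0287, 0.0993]
tcp_rot: [3.141, 0.0, 2.503]
contact_force: [-1.5, 2.3, 5.8]
width: 0.0325
grasp_force: 78.8
```

```bash
python3 s.py
```

```text
9.7 [0.54  0.029 0.099] yaw 143.43757010573555 F [-1.485  2.312  5.788] M [0.345 0.27  0.272] j7 0.2704415402316401
```

Request:
{"method": "move_arm", "body": {
  "rows": [
    [0,0,0,0,5],
    [0,0,0,0,5],
    [0,0,0,0,5],
    [0,0,0,0,5]
  ]
}}

```text
t: 10.1
ee_pos: [0.5403, 0.0289, 0.0993]
tcp_rot: [3.14, -0.0, 2.154]
contact_force: [0.5, 1.2, 3.6]
width: 0.0325
grasp_force: 78.9
```

```bash
python3 s.py
```

```text
10.1 [0.54  0.029 0.099] yaw 123.44197096396138 F [0.487 1.219 3.565] M [0.431 0.013 0.292] j7 0.0255109480734631
```

Request:
{"method": "move_arm", "body": {
  "rows": [
    [0,0,0,0,4],
    [0,0,0,0,4],
    [0,0,0,0,4],
    [0,0,0,0,4]
  ]
}}

```text
t: 10.5
ee_pos: [0.5405, 0.029, 0.0993]
tcp_rot: [3.14, -0.001, 1.876]
contact_force: [2.7, 2.1, 3.7]
width: 0.0325
grasp_force: 78.9
```

```bash
python3 s.py
```

```text
10.5 [0.54  0.029 0.099] yaw 107.48940161476506 F [2.712 2.135 3.746] M [ 0.565 -0.255  0.269] j7 -0.1623508783485317
```

Request:
{"method": "move_arm", "body": {
  "rows": [
    [0,0,0,0,4],
    [0,0,0,0,4],
    [0,0,0,0,4]
  ]
}}

```text
t: 10.8
ee_pos: [0.5406, 0.029, 0.0993]
tcp_rot: [3.14, -0.001, 1.667]
contact_force: [2.9, 3.1, 3.3]
width: 0.0326
grasp_force: 79.0
```

```bash
python3 s.py
```

```text
10.8 [0.541 0.029 0.099] yaw 95.48882580955576 F [2.913 3.089 3.268] M [ 0.524 -0.434  0.302] j7 -0.300088608067742
```

Request:
{"method": "move_arm", "body": {
  "rows": [
    [0,0,0,0,4],
    [0,0,0,0,4]
  ]
}}

```text
t: 11.0
ee_pos: [0.5407, 0.029, 0.0994]
tcp_rot: [3.14, -0.001, 1.527]
contact_force: [2.6, 2.4, 2.7]
width: 0.033
grasp_force: 79.0
```

```bash
python3 s.py
```

```text
11.0 [0.541 0.029 0.099] yaw 87.49359075613715 F [2.552 2.441 2.681] M [ 0.487 -0.556  0.258] j7 -0.390379378846049
```

Request:
{"method": "move_arm", "body": {
  "rows": [
    [0,0,0,0,3],
    [0,0,0,0,3]
  ]
}}

```text
t: 11.2
ee_pos: [0.5407, 0.029, 0.0993]
tcp_rot: [3.14, -0.001, 1.423]
contact_force: [4.3, 2.0, 2.8]
width: 0.0322
grasp_force: 79.0
```

```bash
python3 s.py
```

```text
11.2 [0.541 0.029 0.099] yaw 81.53056930879113 F [4.32  1.966 2.779] M [ 0.499 -0.659  0.264] j7 -0.45710138594774036
```

Request:
{"method": "move_arm", "body": {
  "rows": [
    [0,0,0,0,3],
    [0,0,0,0,3]
  ]
}}

```text
t: 11.4
ee_pos: [0.5408, 0.029, 0.0994]
tcp_rot: [3.14, -0.002, 1.318]
contact_force: [4.1, 2.4, 2.6]
width: 0.0323
grasp_force: 79.0
```

```bash
python3 s.py
```

```text
11.4 [0.541 0.029 0.099] yaw 75.53150082801116 F [4.094 2.379 2.583] M [ 0.524 -0.81   0.246] j7 -0.5237121690853239
```

Request:
{"method": "move_arm", "body": {
  "rows": [
    [0,0,0,0,3],
    [0,0,0,0,2]
  ]
}}

```text
t: 11.6
ee_pos: [0.5409, 0.029, 0.0994]
tcp_rot: [3.14, -0.002, 1.231]
contact_force: [4.5, 2.1, 2.6]
width: 0.0326
grasp_force: 79.1
```

```bash
python3 s.py
```

```text
11.6 [0.541 0.029 0.099] yaw 70.53377702193737 F [4.512 2.05  2.647] M [ 0.511 -0.962  0.237] j7 -0.5789256156361664
```

Request:
{"method": "move_arm", "body": {
  "rows": [
    [0,0,0,0,2],
    [0,0,0,0,2]
  ]
}}

```text
t: 11.8
ee_pos: [0.5409, 0.0289, 0.0993]
tcp_rot: [3.14, -0.002, 1.162]
contact_force: [4.7, 2.5, 2.5]
width: 0.0325
grasp_force: 79.1
```

```bash
python3 s.py
```

```text
11.8 [0.541 0.029 0.099] yaw 66.57004429186144 F [4.699 2.484 2.456] M [ 0.578 -1.08   0.223] j7 -0.6224956617161425
```

Request:
{"method": "move_arm", "body": {
  "rows": [
    [0,0,0,0,2],
    [0,0,0,0,2]
  ]
}}

```text
t: 12.0
ee_pos: [0.541, 0.0289, 0.0994]
tcp_rot: [3.14, -0.002, 1.092]
contact_force: [5.5, 2.4, 1.5]
width: 0.033
grasp_force: 79.1
```

```bash
python3 s.py
```

```text
12.0 [0.541 0.029 0.099] yaw 62.56833050442602 F [5.535 2.368 1.474] M [ 0.589 -1.137  0.23 ] j7 -0.6663714991018804
```

Request:
{"method": "move_arm", "body": {
  "rows": [
    [0,0,0,0,2],
    [0,0,0,0,2]
  ]
}}

```text
t: 12.2
ee_pos: [0.541, 0.0289, 0.0994]
tcp_rot: [3.14, -0.002, 1.022]
contact_force: [5.4, 3.1, 1.9]
width: 0.0325
grasp_force: 79.1
```

```bash
python3 s.py
```

```text
12.2 [0.541 0.029 0.099] yaw 58.568245689382046 F [5.435 3.068 1.91 ] M [ 0.528 -1.15   0.227] j7 -0.7100909930137981
```

Request:
{"method": "move_arm", "body": {
  "rows": [
    [0,0,0,0,2],
    [0,0,0,0,2]
  ]
}}

```text
t: 12.4
ee_pos: [0.541, 0.0289, 0.0993]
tcp_rot: [3.14, -0.002, 0.952]
contact_force: [6.5, 1.9, 2.3]
width: 0.0328
grasp_force: 79.1
```

```bash
python3 s.py
```

```text
12.4 [0.541 0.029 0.099] yaw 54.565372706778916 F [6.498 1.932 2.301] M [ 0.492 -1.185  0.284] j7 -0.7538080054763078
```

Request:
{"method": "move_arm", "body": {
  "rows": [
    [0,0,0,0,2],
    [0,0,0,0,2]
  ]
}}

```text
t: 12.6
ee_pos: [0.5411, 0.0288, 0.0994]
tcp_rot: [3.14, -0.002, 0.883]
contact_force: [6.9, 1.5, 1.9]
width: 0.0324
grasp_force: 79.1
```

```bash
python3 s.py
```

```text
12.6 [0.541 0.029 0.099] yaw 50.56637325322004 F [6.904 1.528 1.917] M [ 0.421 -1.308  0.277] j7 -0.7973636092002385
```

Request:
{"method": "move_arm", "body": {
  "rows": [
    [0,0,0,0,2],
    [0,0,0,0,2]
  ]
}}

```text
t: 12.8
ee_pos: [0.5411, 0.0288, 0.0994]
tcp_rot: [3.14, -0.002, 0.813]
contact_force: [5.4, 1.9, 1.2]
width: 0.0329
grasp_force: 79.2
```

```bash
python3 s.py
```

```text
12.8 [0.541 0.029 0.099] yaw 46.58285474886211 F [5.449 1.862 1.166] M [ 0.356 -1.298  0.526] j7 -0.8407437380089682
```

The stop is biting. I'll go on in small steps to about 0.75 N m.

Request:
{"method": "move_arm", "body": {
  "rows": [
    [0,0,0,0,1],
    [0,0,0,0,0]
  ]
}}

```text
t: 13.0
ee_pos: [0.5411, 0.0288, 0.0994]
tcp_rot: [3.14, -0.002, 0.796]
contact_force: [7.3, 1.2, 1.5]
width: 0.0325
grasp_force: 79.1
```

```bash
python3 s.py
```

```text
13.0 [0.541 0.029 0.099] yaw 45.625840084454225 F [7.282 1.179 1.529] M [ 0.384 -1.285  0.284] j7 -0.8511615064941084
```

Request:
{"method": "move_arm", "body": {
  "rows": [
    [0,0,0,0,1.5],
    [0,0,0,0,0.5]
  ]
}}

```text
t: 13.2
ee_pos: [0.5411, 0.0288, 0.0994]
tcp_rot: [3.14, -0.003, 0.761]
contact_force: [6.1, 1.7, 2.6]
width: 0.0325
grasp_force: 79.4
```

```bash
python3 s.py
```

```text
13.2 [0.541 0.029 0.099] yaw 43.628622375788886 F [6.131 1.73  2.562] M [ 0.256 -1.335  0.73 ] j7 -0.8728976722536445
```

Request:
{"method": "move_arm", "body": {
  "rows": [
    [0,0,0,0,0]
  ]
}}

```text
t: 13.3
ee_pos: [0.5411, 0.0288, 0.0994]
tcp_rot: [3.14, -0.003, 0.762]
contact_force: [6.6, 1.3, 2.2]
width: 0.0326
grasp_force: 79.2
```

```bash
python3 s.py
```

```text
13.3 [0.541 0.029 0.099] yaw 43.65581937425706 F [6.599 1.33  2.178] M [ 0.234 -1.318  0.592] j7 -0.8725872318685267
```

Request:
{"method": "move_arm", "body": {
  "rows": [
    [0,0,0,0,0]
  ]
}}

```text
t: 13.4
ee_pos: [0.5412, 0.0288, 0.0994]
tcp_rot: [3.14, -0.003, 0.762]
contact_force: [6.4, 1.0, 2.5]
width: 0.0327
grasp_force: 79.2
```

```bash
python3 s.py
```

```text
13.4 [0.541 0.029 0.099] yaw 43.67212613085526 F [6.432 0.979 2.535] M [ 0.332 -1.307  0.477] j7 -0.8724149796526267
```

Request:
{"method": "move_arm", "body": {
  "rows": [
    [0,0,0,0,1]
  ]
}}

```text
t: 13.5
ee_pos: [0.5412, 0.0288, 0.0994]
tcp_rot: [3.14, -0.003, 0.745]
contact_force: [6.2, 1.8, 1.5]
width: 0.0326
grasp_force: 79.4
```

```bash
python3 s.py
```

```text
13.5 [0.541 0.029 0.099] yaw 42.685218278351165 F [6.171 1.781 1.492] M [ 0.286 -1.326  0.874] j7 -0.8831638805396055
```

Request:
{"method": "move_arm", "body": {
  "rows": [
    [1,0,0,0,0],
    [1,0,0,0,0],
    [1,0,0,0,0],
    [1,0,0,0,0],
    [1,0,0,-2,0],
    [1,0,0,-4,0],
    [1,0,0,-4,0],
    [1,0,0,0,0]
  ]
}}

```text
t: 14.3
ee_pos: [0.5414, 0.0283, 0.2033]
tcp_rot: [3.138, -0.005, 0.744]
contact_force: [0.3, 0.9, -1.6]
width: 0.0857
grasp_force: 0.0
```

```bash
python3 b.py 7; python3 c.py 7; python3 s.py
```

```text
14.3 [0.5414 0.0283 0.2033] [ 3.1378 -0.005   0.7435] j7 -0.8884102924897267
knob_grip [244.8, 199.4] 0.9 [0.5424 0.0305 0.1069]
carriage_mid [216.6, 160.7] 0.74 [0.5421 0.0638 0.0642]
rail [267.2, 196.0] 0.59 [0.5506 0.0118 0.0755]
knob c [540.4  28. ] size [34.1 34. ] ang 47.8 z 103.5 n 1835
carriage+ c [538.8  63.1] size [ 94.3 150.8] ang 0.6 z 63.7 n 14147
railtop c [539.3 173.9] size [78.3 60.3] ang 1.0 z 35.6 n 4519
base c [586.9  -6.5] size [ 38.  459.5] ang 0.7 z 11.4 n 11506
mark? c [564.7 146.2] size [2.9 2.9] ang 46.4 z 35.5 n 15
14.55 [0.54  0.028 0.198] yaw 42.60801051585596 F [-0.165  1.007  0.189] M [ 0.021  0.014 -0.054] j7 -0.8883917871003983
```

View pics/7.png

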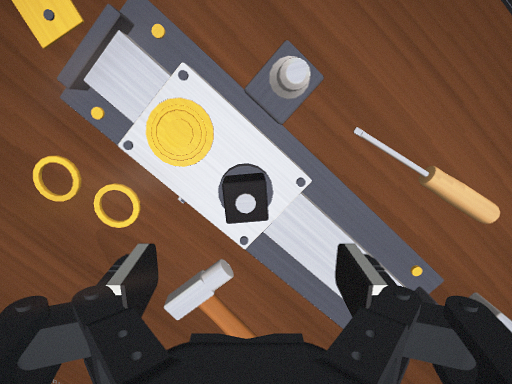

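The last view shows the carriage at y=63.1 mm, still in the detent. The knob at (245,200) has turned to about 48° and sprung back slightly against the clamp. The bystanders are in place and the gripper is clear, so I'm handing it in.

```bash
python3 -c "
from workcell import bot
print(bot.sign_off())"
```

```text
the job is handed in; nothing more can be done
None
```

The carriage sits in the station's detent by camera measurement, the knob was turned clockwise onto its stop (about 0.87 N m felt) and let go, and the job is handed in at about 14.6 s; the verdict and the clamp shoe's force were not shown.

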